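# Seat a block in a jig and snap the toggle clamp shut

## Robot

A 7-joint arm with a two-finger parallel gripper is mounted at the origin on a cart in front of the work surface, level with it; the furniture and walls round the work are solid. World frame = base frame: x ahead of the robot, y to its left, z up, the work surface at z = 0. Lengths are in m, angles in rad, forces in N, time in s.
With the tool pointing down it reaches from about 0.425 to 0.95 m from the base axis. Payload 4.7 kg.
Tool frame: the origin (TCP) lies at the very end of the fingers, on their centre line; the grasp point (between the pads) lies 19 mm behind it (robot.grip_depth is the distance from the TCP to the grasp point, in m); x points along the fingers, y is the direction in which the jaws open and shut, and the axes are right-handed (so a half turn about x gives the same grasp; the last joint's range is limited). The gripper opens to 87 mm and grips with 3 to 60 N. Pads are 19 mm wide; open, the fingers measure 117 mm over their backs; the gripper's body (75 mm by 190 mm) begins 51 mm behind the grasp point.
Start: joints at [1.125, 0.469, -0.049, 1.532, 0.024, 1.141, -0.082], TCP at [0.273, -0.617, 0.223] pointing down, gripper open.
Joint ranges: [-2.59, 2.59], [-0.33, 1.99], [-1.39, 1.29], [0.1, 2.45], [-1.04, 4.18], [0.21, 1.99], [-2.66, 2.66]. Speed limits (rad/s): [2.57, 2.57, 3.14, 3.14, 3.14, 3.14, 3.14].

## Interface

Orientations are given as a unit quaternion [x, y, z, w].
In Python, from rig import robot gives the robot as it stands. The module is installed in compiled form; this text tells all that it offers. Calls block until the motion is done:
- robot.move_pose(position, orientation): joint-space move of the TCP to a pose.
- robot.move_linear(position, ori=None, speed=0.15): straight line of the TCP; ori=None keeps the orientation; speed is the mean speed in m/s.
- robot.set_joints(angles): joint-space move.
- robot.move_gripper(opening, effort=None): opening from 0.0 (shut) to 1.0 (fully open); effort is the grip in N (None keeps the last); returns when the fingers have stopped.
- robot.hold(seconds).
- robot.ik(position, orientation): joint angles nearest the present ones, or None.
- robot.observe(): the state.
- robot.snapshot(name): name is "scene" or "top" or "wrist"; returns the picture (400x640x3 uint8, red, green, blue); there is no depth.
- robot.get_calibration(name): a dict with "mtx" (3x3 intrinsics, pixels), "D" ([k1, k2, p1, p2, k3] as OpenCV has them; the pictures are not rectified), "pose" (4x4, takes a point from camera to world coordinates); the wrist camera has in their place "T_tool_cam" (4x4, takes a point from camera to tool coordinates, whose origin is the TCP and whose axes are the tool frame's). Camera axes: x right, y down, z forward; pixel columns grow to the right and rows downward; lengths in m; the calibration is good to about 2 mm. A picture is of the moment at which its call begins: read the wrist's pose just before it. get_calibration takes no time and is no camera call.
A pose or a line that the arm cannot do raises robot.IKError and nothing moves.
- robot.finish_job(): hands the job in, once; it reports no verdict.
The state is a dict: "t": time; "joints": joint angles; "dq": joint speeds; "tau": joint torques, N m; "tcp_pos": TCP position; "tool_rot": TCP orientation; "force": force on the tool from outside, world axes, zero at the start; "torque": the same for the moment, N m; "gripper_width": opening from 0.0 (shut) to 1.0 (fully open).
Only numpy, scipy, OpenCV 4.12 (cv2) and the standard library are available. Lean on these libraries where they do the work, as an engineer would, in place of code of your own. Each camera call takes 0.05 s, during which the arm holds its last target.

## Task

With the fingers only pushing, never gripping or lifting anything, push the loose pine block into the corner of the clamping jig until its long side lies flat against the fence and its end is fully home against the stop. Then push the toggle clamp's handle over centre toward the block so that it snaps shut with its foot pressing on the block. Leave the things lying around undisturbed.

Things in the scene. Friction and masses are not known exactly. Their poses are not given: they have to be found in the camera images.
- jig: Fixed clamping jig, screwed down. Plywood base 210 (x) x 280 (y) x 15 mm; origin: centre of its underside, at table height; x away from the robot, y left (turned up to 0.32 rad). Wooden fence: 13 mm thick, along x from -96 to 75 mm, its face toward -y at y = -27.5 mm. Stop at its far end: y -87.5 to -27.5 mm, face toward -x at x = 75 mm. Both rise to z = 37 mm.
- block_home (a point): Where the underside centre of the block belongs when it sits in the corner of fence and stop: x = 30, y = -50, z = 15 mm in the jig's frame, which is also the frame of this point's axes.
- work_block: Loose pine block, 45 (its x) x 90 (its y) x 38 mm high, about 80 g, flat on the jig's base on the -y side of the fence, its long side (own y axis) roughly along the jig's x: it starts 30 to 50 mm short of the stop, 10 to 14 mm off the fence at its middle and up to 0.15 rad askew. Origin: centre of its underside.
- clamp_lever (a joint): Toggle clamp lever, rad: handle and hold-down arm in one piece, 50 degrees apart, turning on a pin along the jig's x. An over-centre spring holds it at 0 (open: arm raised, handle leaning to the jig's +y, away from the block) or shut at about 1.4 (arm level, foot on the block). Push the handle toward the jig's -y: about 5 N at its end; past about 0.7 (handle upright) it snaps on by itself.
- handle_end (a point): Centre of the rounded end of the black handle grip (grip radius 9.5 mm), 90 mm from the pivot. Open, the handle leans 40 degrees from upright toward the jig's +y, so this point is at y = 88, z = 139 mm in the jig's frame; with the handle upright it is 160 mm above the table.
- clamp_pivot (a point): Centre of the clamp's pivot pin, fixed on the jig at x = 40, y = 30, z = 70 mm of the jig's frame; the pin lies along the jig's x axis.
- clamp_foot: Rubber swivel foot (17 mm wide, 9 mm high) under the end of the clamp's arm, 75 mm out from the pivot; it lands on top of the block, 35 mm short of the stop, when the clamp is shut. Origin: centre of its upper end.
- tape_roll: Bystander to leave alone: small roll of dark tape lying flat, 53 mm across, 19 mm high, on the jig's base. Origin at the centre of its underside.
- battery: Bystander to leave alone: small battery cell lying flat, 15x50 mm, 15 mm high, on the jig's base. Origin at the centre of its underside.
- pencil: Bystander to leave alone: carpenter's pencil, 173 mm long, 8 mm high, on the table to the right of the jig. Origin at the centre of its underside.
- screwdriver: Bystander to leave alone: screwdriver, 198 mm long, 31 mm high, on the table to the left of the jig. Origin at the centre of its underside.
- marker: Bystander to leave alone: marker pen, 130 mm long, 17 mm high, on the table at the near side of the jig. Origin at the centre of its underside.
Mind the look-alikes: they are no part of the job. What is shaped like the work_block but pink or purple is not meant.

How it is judged:
On the way, in this order (a step that is already met when the one before it is completed fails the run):
1. the block is home in the corner while the clamp is still open (x of work_block in the frame of jig above 0.0255 m and y of work_block in the frame of jig above -0.0545 m and angle between the y axis of work_block and the x axis of jig, either way round below 0.08 rad and angle between work_block's own z axis and vertical below 0.06 rad and height (world z) of work_block below 0.02 m and value of joint clamp_lever below 0.5 rad), for 0.2 s.
2. the clamp has snapped shut on the block (value of joint clamp_lever above 1.25 rad and contact force between clamp_foot and work_block above 1 N), for 0.2 s.
At the end, for the whole second after the job is handed in: The block lies flat on the jig's base within 4.5 mm of both the stop and the fence and within 0.08 rad of square, at rest; the clamp lever is snapped shut (1.25 to 1.46 rad) with its foot pressing on the block with over 1 N (all of step 2 and x of work_block in the frame of jig above 0.0255 m and y of work_block in the frame of jig above -0.0545 m and angle between the y axis of work_block and the x axis of jig, either way round below 0.08 rad and angle between work_block's own z axis and vertical below 0.06 rad and height (world z) of work_block below 0.02 m and value of joint clamp_lever below 1.46 rad and linear speed of work_block below 0.01 m/s); the robot touches nothing.
It fails at once if the block is lifted or tipped (height (world z) of work_block above 0.026 m or angle between work_block's own z axis and vertical above 0.35 rad).
It fails at once if a bystander is moved more than 20 mm or lifted (distance of any of tape_roll, battery, pencil, screwdriver, marker from where it was at the start of the episode above 0.02 m).
It also fails if it takes over 51 s, if anything falls off the work surface, if the arm or the gripper's body presses on something with over 40 N, if the wrist force passes 120 N, or if a joint passes its speed limit or range.

## Working session

There is one attempt and no reset: what is moved stays moved. The work goes in short steps, each a Python script; the robot and the scene stay as the last script left them, time stands still between calls to the robot, and variables do not carry over. Pictures are saved under pics/ and viewed, and the job is handed in when it is done.

```bash
mkdir -p pics; ls; python3 - <<'E'
from rig import robot
import cv2,numpy as np
for n in("scene","top"):
    im=robot.snapshot(n); cv2.imwrite(f"pics/{n}0.png",im[:,:,::-1])
    c=robot.get_calibration(n); print(n,np.round(c["mtx"],1).tolist(),c["D"],np.round(c["pose"],3).tolist())
print(np.round(robot.get_calibration("wrist")["T_tool_cam"],3).tolist())
s=robot.observe(); print(s["t"],s["tcp_pos"],s["tool_rot"],s["force"])
E
```

```text
pics
scene [[431.9, 0.0, 320.8], [0.0, 431.9, 204.4], [0.0, 0.0, 1.0]] [0.00848851 0.         0.         0.         0.        ] [[-0.84, -0.288, 0.46, 0.065], [-0.542, 0.48, -0.689, 0.729], [-0.023, -0.829, -0.559, 0.671], [0.0, 0.0, 0.0, 1.0]]
top [[395.0, 0.0, 320.9], [0.0, 395.0, 200.2], [0.0, 0.0, 1.0]] [-0.08136126  0.          0.          0.          0.        ] [[-0.009, -0.993, 0.115, 0.415], [-1.0, 0.012, 0.029, 0.057], [-0.03, -0.115, -0.993, 0.964], [0.0, 0.0, 0.0, 1.0]]
[[0.001, -0.262, 0.965, -0.164], [1.0, 0.001, -0.001, 0.0], [-0.001, 0.965, 0.262, -0.071], [0.0, 0.0, 0.0, 1.0]]
0.1 [ 0.27306548 -0.61670626  0.22160673] [-0.69165578 -0.14690991  0.69195352 -0.14570546] [-0.37815632 -0.09106385  0.24845384]
```

View pics/scene0.png

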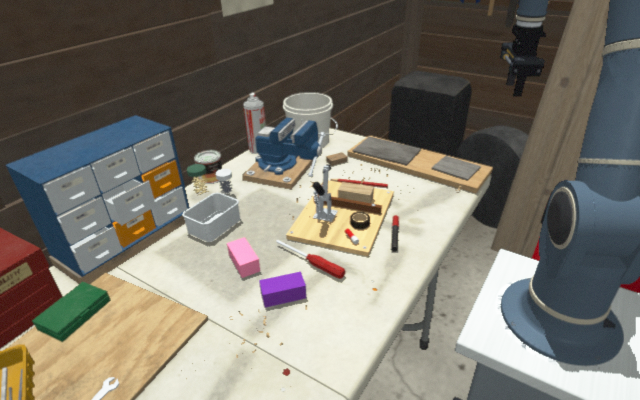

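View pics/top0.png

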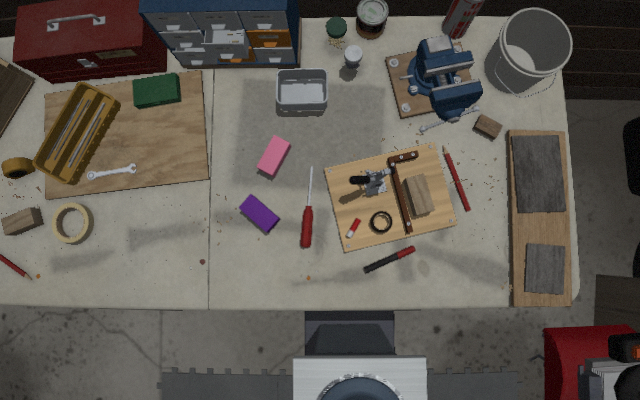

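The top view shows the jig at px (325–455, 145–250), with the fence from (392,160) to (408,235) and the stop at about (403,157). The pine block is at (418,195), the clamp handle at (358,180), the tape at (381,222) and the battery at (353,228). Lookalikes are the pink block at (273,157), the purple block at (260,213), and loose wood scraps at (487,126) and (21,221). Only the block at (418,195) is pine and on the jig's base. I'll confirm it in an enlarged crop.

```bash
python3 - <<'E'
import cv2
im=cv2.imread("pics/top0.png")[135:260,315:475]
cv2.imwrite("pics/top0c.png",cv2.resize(im,None,fx=4.7,fy=4.7,interpolation=cv2.INTER_CUBIC))
E
```

```text
(no output)
```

View pics/top0c.png

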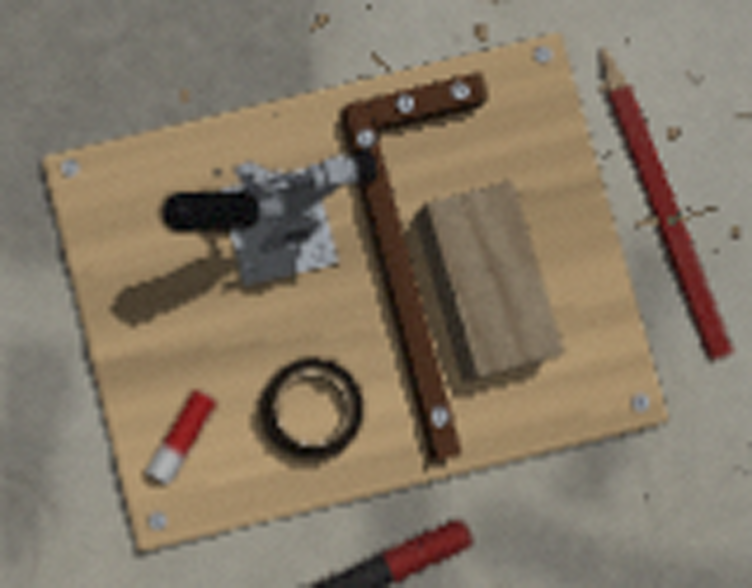

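The crop confirms it: the pine-coloured block lies beside the dark fence on the jig, with the stop at its far end. Next I'll measure the jig and the block.

```bash
cat > h.py <<'E'
import numpy as np,cv2
from rig import robot
from scipy.spatial.transform import Rotation as R
def ray(name,uv,z,pose=None):
    c=robot.get_calibration(name)
    P=c["pose"] if pose is None else pose
    uv=np.asarray(uv,float).reshape(-1,1,2)
    n=cv2.undistortPoints(uv,c["mtx"],np.asarray(c["D"]))[:,0]
    d=np.c_[n,np.ones(len(n))]@P[:3,:3].T; o=P[:3,3]
    t=(z-o[2])/d[:,2]; return (o+d*t[:,None])[:,:2]
def fromcrop(p,s=4.7,o=(315,135)): return (np.asarray(p,float)+.5)/s-.5+np.array(o)
E
python3 - <<'E'
from h import *
p=fromcrop([(43,157),(560,35),(665,418),(140,552)])
w=ray("top",p,.015); print(np.round(w,4)) # FL FR NR NL
print([round(np.linalg.norm(w[i]-w[(i+1)%4]),4) for i in range(4)])
c=w.mean(0); vx=(w[0]+w[1]-w[2]-w[3]); vy=(w[0]+w[3]-w[1]-w[2])
a=np.arctan2(vx[1],vx[0]); b=np.arctan2(-vy[0],vy[1]); print(c,a,b)
a=(a*210+b*280)/490
np.save("jig.npy",[*c,a])
Rj=np.array([[np.cos(a),-np.sin(a)],[np.sin(a),np.cos(a)]])
bt=ray("top",fromcrop([(427,205),(513,182),(563,352),(477,380)]),.053)
print("block",np.round((bt-c)@Rj,4),np.round(((bt-c)@Rj).mean(0),4))
f=ray("top",fromcrop([(345,108),(483,75),(485,100),(382,128),(458,452),(430,462)]),.037)
print("fence",np.round((f-c)@Rj,4))
h=ray("top",fromcrop([(180,212)]),.139);print("handle",np.round((h-c)@Rj,4))
E
```

```text
[[ 0.6041  0.0773]
 [ 0.6656 -0.1942]
 [ 0.4645 -0.2394]
 [ 0.3999  0.0301]]
[np.float64(0.2784), np.float64(0.2061), np.float64(0.2772), np.float64(0.2096)]
[ 0.53354433 -0.08152425] 0.22419750029606547 0.22890221495520816
block [[ 0.028  -0.0396]
 [ 0.0291 -0.0843]
 [-0.0587 -0.0859]
 [-0.0619 -0.0411]] [-0.0159 -0.0627]
fence [[ 0.0882 -0.0156]
 [ 0.0881 -0.0885]
 [ 0.0753 -0.086 ]
 [ 0.0737 -0.0313]
 [-0.094  -0.0262]
 [-0.0955 -0.0113]]
handle [[0.0407 0.088 ]]
```

The sizes check out: the jig measures 278x208 mm, the fence and stop are at nominal, and the handle is at (41,88) mm. The block is at about (-16,-63) mm. First I'll push the side to the fence with the fingers shut, jaw axis along jig x.

```bash
cat >> h.py <<'E'
jx,jy,ja=np.load("jig.npy")
ca,sa=np.cos(ja),np.sin(ja)
XJ=np.array([ca,sa,0]);YJ=np.array([-sa,ca,0])
def W(p): return np.array([jx,jy,0])+XJ*p[0]+YJ*p[1]+np.array([0,0,p[2]])
def J(p):
    d=np.asarray(p)-[jx,jy,0]; return np.array([d@XJ,d@YJ,d[2]])
def ori(ty):
    x=np.array([0,0,-1.]); return R.from_matrix(np.c_[x,ty,np.cross(x,ty)]).as_quat()
SIDE=ori(-XJ); END=ori(YJ)
def force():
    f=robot.observe()["force"]; return np.array([f@XJ,f@YJ,f[2]])
def push(p0,p1,step,fmax,speed=.03):
    p0=np.array(p0,float);p1=np.array(p1,float);n=int(np.ceil(np.linalg.norm(p1-p0)/step));f0=force()
    for i in range(1,n+1):
        p=p0+(p1-p0)*i/n; robot.move_linear(W(p),speed=speed)
        f=force()-f0
        if np.linalg.norm(f[:2])>fmax: break
    s=robot.observe();print("push end cmd",p.round(4),"tcp",J(s["tcp_pos"]).round(4),"f",f.round(1),"t",round(s["t"],2)); return p
def snap(n,name):
    im=robot.snapshot(n); cv2.imwrite(f"pics/{name}.png",im[:,:,::-1]); return im
E
python3 - <<'E'
from h import *
for n,p,o in [("s",(-.014,-.112,.2),SIDE),("s2",(.01,-.082,.028),SIDE),("e",(-.08,-.05,.028),END),("e2",(-.025,-.05,.028),END),("h",(.04,.13,.125),SIDE),("h2",(.04,.02,.125),SIDE),("e'",(-.05,-.05,.028),ori(-YJ)),("h'",(.04,.1,.125),ori(XJ))]:
    q=robot.ik(W(p),o); print(n,None if q is None else np.round(q,2))
E
```

```text
s [ 0.21  0.33  0.07  1.8  -0.03  1.01 -2.62]
s2 [ 0.09  0.56  0.15  1.92 -0.13  0.67 -2.6 ]
e [ 0.77  0.55 -0.69  2.1   0.56  0.68  1.5 ]
e2 [ 0.69  0.6  -0.67  1.99  0.55  0.73  1.48]
h [-0.97  0.61  1.12  1.98 -0.67  0.98 -2.44]
h2 [-0.75  0.65  1.11  1.93 -0.7   1.01 -2.23]
e' [ 0.38  0.49 -0.23  2.06  0.19  0.61 -1.32]
h' [ 0.39  0.46 -0.66  1.9   0.35  0.9  -0.22]
```

```bash
python3 - <<'E'
from h import *
S=ori(XJ)
robot.move_gripper(0.0,10)
robot.move_pose(W((-.016,-.116,.15)),S)
robot.move_linear(W((-.016,-.116,.028)),speed=.15)
robot.hold(.2)
print(J(robot.observe()["tcp_pos"]),force())
p=push((-.016,-.116,.028),(-.016,-.078,.028),.002,5)
snap("top","top1")
snap("scene","scene1")
im=cv2.imread("pics/top1.png")[135:260,315:475]
cv2.imwrite("pics/top1c.png",cv2.resize(im,None,fx=4.7,fy=4.7,interpolation=cv2.INTER_CUBIC))
E
```

```text
[-0.01543549 -0.11635805  0.02894928] [ 0.03428518 -0.13282863 -0.12272297]
push end cmd [-0.016  -0.0799  0.028 ] tcp [-0.016  -0.0823  0.0283] f [-0.9 -5.  -0.2] t 9.38
```

View pics/top1c.png

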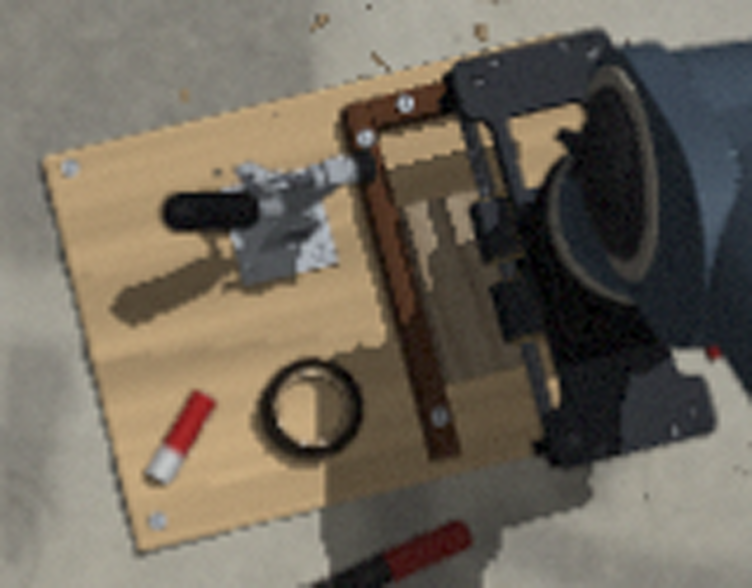

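The block is against the fence: contact with the fence came at tcp y = -82.3 mm, against -82 predicted. Next is the end push.

```bash
python3 - <<'E'
from h import *
print(robot.observe()["gripper_width"])
robot.move_linear(W((-.016,-.10,.028)),speed=.1)
robot.move_linear(W((-.016,-.115,.12)),speed=.2)
robot.move_pose(W((-.09,-.052,.12)),END)
robot.move_linear(W((-.09,-.052,.028)),speed=.15)
robot.hold(.2)
print(J(robot.observe()["tcp_pos"]),force())
p=push((-.09,-.052,.028),(-.018,-.052,.028),.003,8,.04)
robot.move_linear(W((-.05,-.052,.028)),speed=.1)
robot.move_linear(W((-.09,-.09,.15)),speed=.2)
robot.move_pose(W((-.0,-.15,.15)),ori(XJ))
snap("top","top2")
print(robot.observe()["t"])
im=cv2.imread("pics/top2.png")[135:260,315:475]
cv2.imwrite("pics/top2c.png",cv2.resize(im,None,fx=4.7,fy=4.7,interpolation=cv2.INTER_CUBIC))
E
```

```text
0.005838394552388356
[-0.08944802 -0.05237985  0.02884247] [-0.62504916 -0.20528131 -1.31349894]
push end cmd [-0.021 -0.052  0.028] tcp [-0.0248 -0.0521  0.0275] f [-9.2  0.3  8.1] t 18.38
20.95
```

View pics/top2c.png

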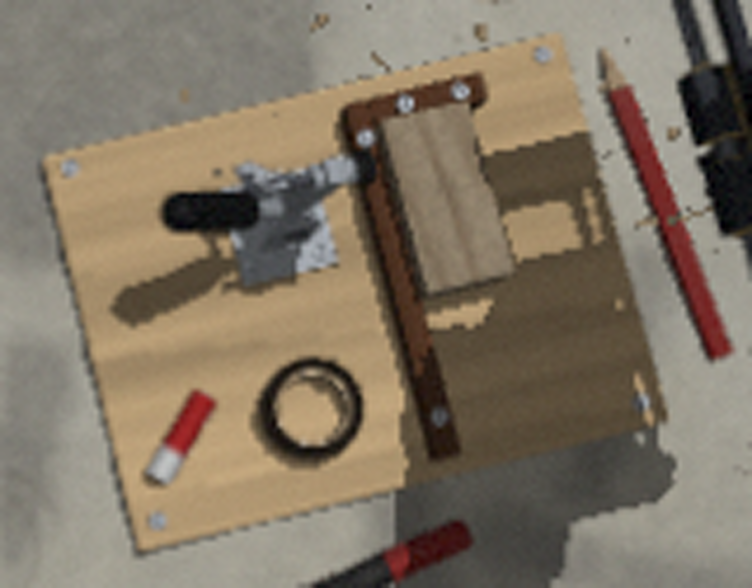

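The block appears home at crop (383–513, 103–292). I'll measure it.

```bash
python3 - <<'E'
from h import *
bt=ray("top",fromcrop([(383,120),(468,103),(513,270),(428,293)]),.053)
q=np.array([J([*b,0])[:2] for b in bt]);print(q.round(4),q.mean(0))
d=(q[0]+q[1]-q[2]-q[3]);print("skew",np.arctan2(d[1],d[0]))
print("left edge",np.arctan2(*(q[0]-q[3])[::-1]))
im=cv2.imread("pics/top2.png")[150:205,380:440]
cv2.imwrite("pics/top2d.png",cv2.resize(im,None,fx=10,fy=10,interpolation=cv2.INTER_CUBIC))
E
```

```text
[[ 0.0748 -0.0295]
 [ 0.0731 -0.073 ]
 [-0.0135 -0.0726]
 [-0.0146 -0.0287]] [ 0.02992467 -0.05094424]
skew -0.006675468106129057
left edge -0.008224724480546694
```

View pics/top2d.png

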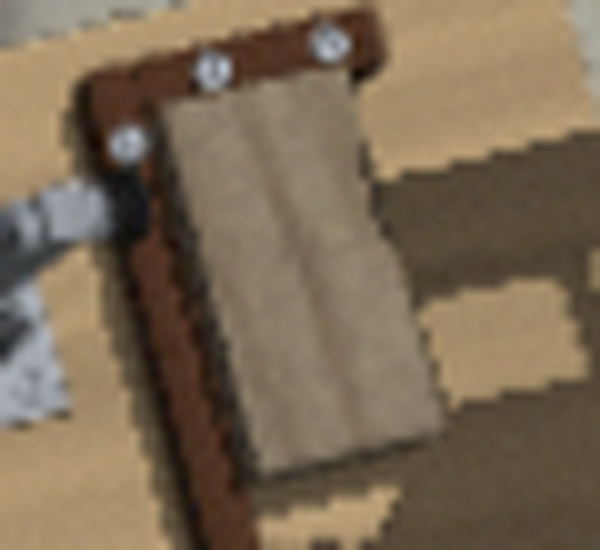

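The block is home at (29.9,-50.9) mm with a skew of -0.007 rad. Next I'll push the clamp handle.

```bash
python3 - <<'E'
from h import *
S=ori(XJ)
robot.move_linear(W((0,-.15,.26)),speed=.3)
robot.move_pose(W((.04,.135,.26)),S)
robot.move_linear(W((.04,.135,.125)),speed=.2)
robot.hold(.1)
print(J(robot.observe()["tcp_pos"]),robot.observe()["t"]); f0=force()
for y in np.arange(.125,.0249,-.005):
    robot.move_linear(W((.04,y,.125)),speed=.05)
    f=force()-f0; print(round(y,3),f.round(1))
    if np.linalg.norm(f)>25: break
print(robot.observe()["t"])
snap("scene","scene3")
E
```

```text
[0.04118406 0.1348279  0.12645539] 23.5
0.125 [-0.4 -1.3  0. ]
0.12 [-0.1 -1.5 -0.3]
0.115 [ 0.  -1.7 -0.6]
0.11 [ 0.4 -1.1 -0.8]
0.105 [ 1.6  3.5 -1.3]
0.1 [-0.4  9.3  7.5]
0.095 [0.8 5.6 3.7]
0.09 [1.8 3.6 1.6]
0.085 [3.  1.9 1.3]
0.08 [2.6 1.4 0.2]
0.075 [ 1.3 -0.2  0.2]
0.07 [ 1.4 -0.8  0.7]
0.065 [-0.   0.   0.3]
0.06 [ 0.4 -1.  -0.7]
0.055 [ 0.2 -1.4 -0.5]
0.05 [ 0.5 -1.6 -1.4]
0.045 [-0.3 -0.5 -0.5]
0.04 [ 0.7 -0.6 -0.1]
0.035 [-0.8 -1.8 -0.4]
0.03 [ 0.2 -0.7 -1.3]
0.025 [ 0.2 -1.3  0.3]
28.85
```

View pics/scene3.png

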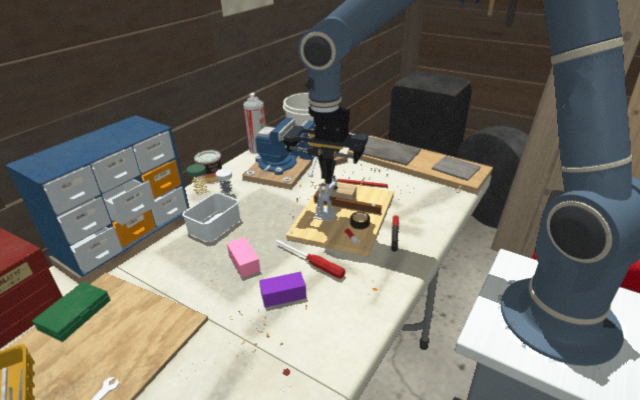

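The handle snapped away: the contact force vanished after y≈80 mm, and the fingers at px (330,170) are clear of anything below. I'll retreat and look.

```bash
python3 - <<'E'
from h import *
robot.move_linear(W((.04,.11,.13)),speed=.2)
robot.move_linear(W((.04,.13,.27)),speed=.25)
robot.move_pose(W((-.1,.30,.27)),ori(XJ))
snap("top","top4");snap("scene","scene4")
print(robot.observe()["t"],force())
a=cv2.resize(cv2.imread("pics/top4.png")[135:260,315:475],None,fx=4.7,fy=4.7,interpolation=cv2.INTER_CUBIC)
cv2.imwrite("pics/top4c.png",a)
b=cv2.resize(cv2.imread("pics/scene4.png")[155:265,275:415],None,fx=5,fy=5,interpolation=cv2.INTER_CUBIC)
cv2.imwrite("pics/scene4c.png",b)
E
```

```text
31.175 [ 0.53607306 -0.20503971  0.38134772]
```

View pics/top4c.png

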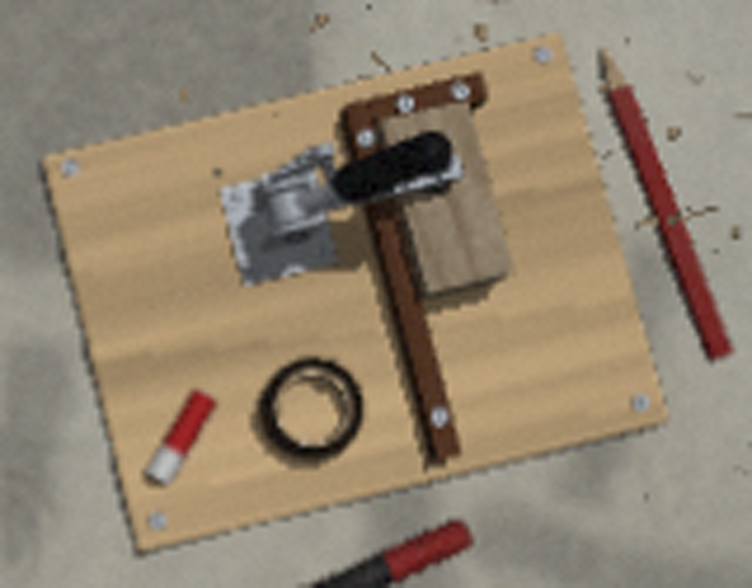

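View pics/scene4c.png

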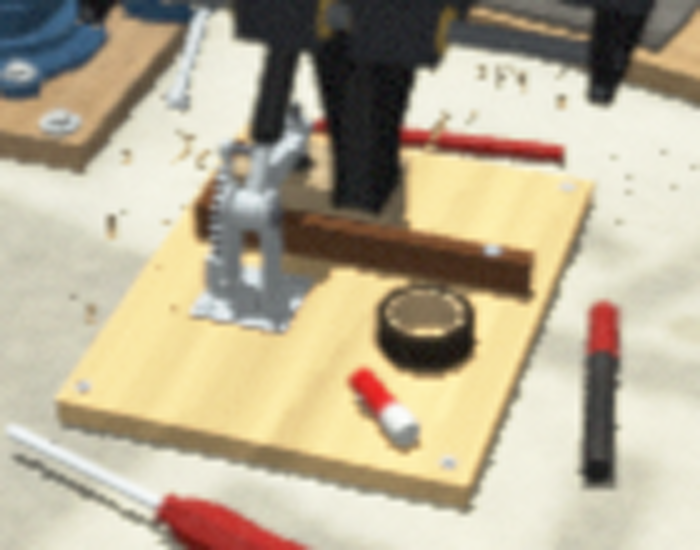

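The clamp is shut, with the handle end at crop (432,153) and the arm over the block. I'll check the angle and whether the block is still home.

```bash
python3 - <<'E'
from h import *
h=ray("top",fromcrop([(433,153)]),.139)[0];print("handle",J([*h,0]).round(4),"expect y -.028")
q=np.array([J([*b,0])[:2] for b in ray("top",fromcrop([(468,104),(509,270),(428,296)]),.053)]);print(q.round(4),"centre",((q[0]+q[2])/2).round(4),"skew",np.arctan2(*(q[0]-q[1])[::-1]))
a=cv2.imread("pics/top2.png");b=cv2.imread("pics/top4.png")
v=np.hstack([cv2.resize(i[150:205,385:430],None,fx=8,fy=8,interpolation=cv2.INTER_CUBIC) for i in(a,b)]);cv2.imwrite("pics/cmp.png",v)
E
```

```text
handle [ 0.0398 -0.0294  0.    ] expect y -.028
[[ 0.0726 -0.0729]
 [-0.0131 -0.0707]
 [-0.0161 -0.0283]] centre [ 0.0283 -0.0506] skew -0.02606532159783545
```

View pics/cmp.png

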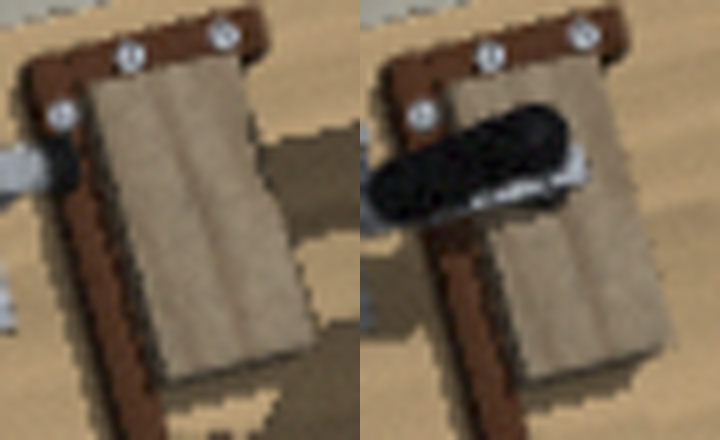

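The before and after crops match: the block hasn't moved and is still in the corner. The handle end is at y = -29 mm, which puts the lever at about 1.4 rad (shut). The arm is clear, so I'm handing in.

```bash
python3 - <<'E'
from rig import robot
robot.finish_job(); print(robot.observe()["t"])
E
```

```text
the job is handed in; nothing more can be done
the job is handed in; nothing more can be done
```

I pushed the pine block against the fence, then along it to the stop, and then pushed the clamp handle over centre. It snapped shut onto the block. The fingers stayed closed and only pushed, and I handed in at about 31 s of the 51 s allowed.

- **Block position:** after the end push, the top view put its centre at (29.9, -50.9) mm, against a home of (30, -50), with a skew of about -0.007 rad. Finger contact positions agreed to within 0.3 mm.
- **After clamping:** a rougher reading from three corners, partly hidden by the clamp, gave (28.3, -50.6) mm and -0.026 rad. That is still within limits. Before and after crops show no visible movement, so I take the difference as picking error.
- **Clamp:** the handle end measured y = -29 mm, against about -28 mm when shut. The push force rose to about 9 N (12 N with the vertical part) and fell to zero at the snap. I did not measure the foot's force on the block directly.
- **Bystanders:** tape roll, battery and pencil looked unmoved in the last top view. The marker and screwdriver also looked in place, though the last crops show only part of each.
- **Robot:** the arm was clear of everything when I handed in.

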